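# Reset the tube incubator with the stylus

## Task

Reset the tube incubator on the lab bench: take the stylus (the slim tool with the long straight handle) from its clear stand and use its tip to press the button at the bottom of the ROUND well fully down, holding it there for about half a second. Do not press the button in the square well beside it. Then put the stylus back, upright, in the stand it came from and let go.

Things in the scene. Friction and masses are not known exactly. Their poses are not given: they have to be found in the camera images.
- stylus: Loose upright tool, 150 mm, 60 g: steel rod 5 mm thick from 0 to 60 mm above the tip, grey disc collar 42 mm wide from 60 to 68 mm, straight round aluminium handle 16 mm thick from 68 to 150 mm. Origin: centre of the tip (lower end); z up along it. Grip about 115 mm above the tip. Starts hanging by its collar in its stand, tip 25 mm above the bench. The tool with a 38 mm ball knob is not it.
- stand: The stylus's fixed stand, clear plastic on four steel posts: 80 x 80 mm, 85 mm high. A round hole 22 mm wide goes through the middle of its 8 mm top plate for the rod; the collar rests on the plate. Below is a ground plate 6 mm thick. Origin: on the bench right below the hole's centre; z up. A like stand 120 to 250 mm away holds the ball-knob tool.
- reset_button_top (a point): Centre of the top face of the black round spring button (23 mm wide) to press, in the round well (25 mm wide) of the fixed white incubator's front deck. Deck 65 mm, button face 53 mm above the bench. Goes 5 mm straight down to a hard stop: 1.5 N to start, 5 N at the bottom; springs back. The point moves with it. +x: from the deck to the tube block (tubes up to 100 mm above the bench).
- power_button_top (a point): Centre of the top face of the black square spring button (22 mm) in the SQUARE well (24 mm) of the same deck, 90 mm to the right of the round well for one who faces the tube block from the deck side. Same height, travel and spring. Must not be pressed.
Not all that is in view belongs to the job. Leave any blue or turquoise look-alike of the stylus alone.

How it is judged (in metres and radians):
On the way:
1. the stylus's tip is in the round well and holds the round button at least 3.5 mm down for 0.3 s (distance of reset_button_top from where it was at the start of the episode above 0.0035 m and distance between stylus and reset_button_top below 0.014 m), for 0.3 s.
At the end, for the whole second after the job is handed in: The stylus stands at rest in its own stand again: its rod through the hole (tip within 12 mm of the hole's axis), its tip 20 to 30 mm above the bench (collar on the top plate), upright within 0.17 rad; and the round button has sprung back up (within 1.5 mm) (horizontal distance between stylus and stand below 0.012 m and z of stylus in the frame of stand between 0.02 and 0.03 m and angle between stylus's own z axis and vertical below 0.17 rad and linear speed of stylus below 0.02 m/s and distance of reset_button_top from where it was at the start of the episode below 0.0015 m); the robot touches nothing.
It fails at once if the button in the square well is pressed by more than 2 mm (distance of power_button_top from where it was at the start of the episode above 0.002 m).
It also fails if it takes over 46 s, if anything falls off the work surface, if the arm or the gripper's body presses on something with over 40 N, if the wrist force passes 120 N, or if a joint passes its speed limit or range.

## Robot

A 6-joint arm with a two-finger parallel gripper is mounted at the origin on the work surface. World frame = base frame: x ahead of the robot, y to its left, z up, the work surface at z = 0. Lengths are in m, angles in degrees, forces in N, time in s.
With the tool pointing down it reaches from about 0.25 to 0.725 m from the base axis. Payload 9.7 kg.
Tool frame: the origin (TCP) lies between the finger pads; the fingertips stand bot.tcp_to_tips ahead of it and the grasp point (between the pads) lies 11 mm behind it (bot.tcp_to_tips is the distance from the TCP to the fingertips, in m); z points along the fingers, y is the line along which they close (so a half turn about z gives the same grasp; the last joint's range is limited). The gripper opens to 85 mm and grips with 20 to 120 N. Pads are 22 mm wide; open, the fingers measure 114 mm over their backs; the gripper's body (76 mm by 85 mm) begins 54 mm behind the grasp point. The pads swing forward as they close: fully open they stand 13 mm farther back than shut.
Start: joints at [72.594, 4.979, 10.078, 95.1, 0, 90], TCP at [0.165, 0.525, 0.201] pointing down, gripper open.
Joint ranges: [-179.16, 179.16], [-48.56, 103.87], [-65.8, 70.77], [-126.05, 130.52], [-82.76, 87.17], [-180, 180]. Speed limits (degrees/s): [127.2, 127.2, 147.25, 180, 180, 180].

## Interface

Orientations are given as [roll, pitch, yaw] about the fixed x, y, z axes, in that order (R = Rz(yaw) Ry(pitch) Rx(roll)).
In Python, from workcell import bot gives the robot as it stands. The module is installed in compiled form; this text tells all that it offers.
- The arm moves only by the tool carry_out, never from a script. Its arguments are lists of equal length, an entry for each row: "linear": the shift along the world's x, y, z normalised to -1 to 1, where 1 is 2 cm, a list of three; "rotation": the turn, a rotation vector about the world's x, y, z normalised to -1 to 1, where 1 is 8 degrees, a list of three; "grip": the closure, from -1 (fully open) to 1 (shut). In form: {"linear": [[tx, ty, tz], ...], "rotation": [[rx, ry, rz], ...], "grip": [grip, ...]}. A call has 1 to 12 rows; each row shifts and turns the commanded pose from where the row before left it; what a row does not reach is not made up. A row lasts 1/10 s, in which the tool goes at most 50 mm and 8.59 degrees, less where a joint would pass 70% of its speed; a pose out of reach is approached as far as the arm can. A call with a number of a shift or a turn outside -1 to 1 is refused whole. A call with a gripper value outside its range is refused whole. The fingers move at their own pace and stop on an object; "grip_force" is the grip in N (left out, the last holds). Time passes only in rows, so rows that do not move let the fingers close. It gives the time, the measured TCP pose, the force, the opening and the grip force at its end, in the units of the state.
- bot.get_obs(): the state, without advancing time (a new reading comes with each control period).
- bot.camera(name): name is "scene" or "top" or "wrist"; returns the picture (480x640x3 uint8, blue, green, red); there is no depth.
- bot.camera_model(name): a dict with "fx", "fy", "cx", "cy" (pixels), "distortion" ([k1, k2, p1, p2, k3] as OpenCV has them; the pictures are not rectified), "camera_from_world" (4x4, takes a point from world to camera coordinates). Camera axes: x right, y up, looking along -z (the intrinsics and any distortion apply to the point x, -y, -z); pixel columns grow to the right and rows downward; lengths in m; the calibration is good to about 2 mm. A picture is of the moment at which its call begins: read the wrist's pose just before it. camera_model takes no time and is no camera call; for the wrist camera it gives the pose at the moment of the call.
- bot.job_done(): hands the job in; it is judged then, once.
The state is a dict: "time": time; "q": joint angles; "qd": joint speeds; "joint_efforts": joint torques, N m; "ee_pos": TCP position; "tcp_rot": TCP orientation; "wrist_force": force on the tool from outside, world axes, zero at the start; "torque": the same for the moment, N m; "opening": finger opening in m; "grasp_force": force on a finger pad.
Only numpy, scipy, OpenCV 4.12 (cv2) and the standard library are available. Lean on these libraries where they do the work, as an engineer would, in place of code of your own. Each camera call takes 0.05 s, during which the arm holds its last target. There are 200 camera calls.

## Working session

There is one attempt and no reset: what is moved stays moved. The work goes in short steps, Python scripts to look and compute and a tool call to move; the robot and the scene stay as the last step left them, time stands still between calls to the robot, and variables do not carry over. Pictures are saved under pics/ and viewed, at most 10 in all, crops included, and the job is handed in when it is done.

Besides the shell and the picture viewer there is one more tool, called as name(argument=value, ...) on one line, values as JSON. carry_out: Moves the arm, as the interface text tells. Its arguments: {"type":"object","properties":{"linear":{"type":"array","items":{"type":"array","items":{"type":"number"}}},"rotation":{"type":"array","items":{"type":"array","items":{"type":"number"}}},"grip":{"type":"array","items":{"type":"number"}},"grip_force":{"type":"number"}},"required":["linear","rotation","grip"]}

```bash
mkdir -p pics; cat > h.py <<'E'
import numpy as np, cv2
from workcell import bot
def ray(m,uv):
    K=np.array([[m["fx"],0,m["cx"]],[0,m["fy"],m["cy"]],[0,0,1]])
    p=cv2.undistortPoints(np.array([[uv]],float),K,np.array(m["distortion"],float))[0,0]
    T=np.array(m["camera_from_world"]); R=T[:3,:3]
    return -R.T@T[:3,3], R.T@np.array([p[0],-p[1],-1.])
def onz(m,uv,z):
    o,d=ray(m,uv); return o+d*(z-o[2])/d[2]
def proj(m,P):
    T=np.array(m["camera_from_world"]); c=T[:3,:3]@np.array(P,float)+T[:3,3]
    K=np.array([[m["fx"],0,m["cx"]],[0,m["fy"],m["cy"]],[0,0,1]])
    return cv2.projectPoints(np.array([[c[0],-c[1],-c[2]]]),np.zeros(3),np.zeros(3),K,np.array(m["distortion"],float))[0][0,0]
E
python3 - <<'E'
from h import *
for n in("top","scene"):
    cv2.imwrite(f"pics/{n}0.png",bot.camera(n)); m=bot.camera_model(n)
    print(n,m["fx"],-np.array(m["camera_from_world"])[:3,:3].T@np.array(m["camera_from_world"])[:3,3],m["distortion"])
o=bot.get_obs(); print(o["time"],o["ee_pos"],o["tcp_rot"],bot.tcp_to_tips)
E
```

```text
top 564.0412042628254 [ 0.41476026 -0.10164702  1.03642386] [-0.15990291  0.          0.          0.          0.        ]
scene 442.785262143687 [ 1.12203069 -0.41683159  0.67889106] [0.01461034 0.         0.         0.         0.        ]
0.1 [0.1644675  0.52460031 0.20036658] [-1.79933629e+02  1.31449263e-03  1.62592683e+02] 0.008
```

View pics/top0.png

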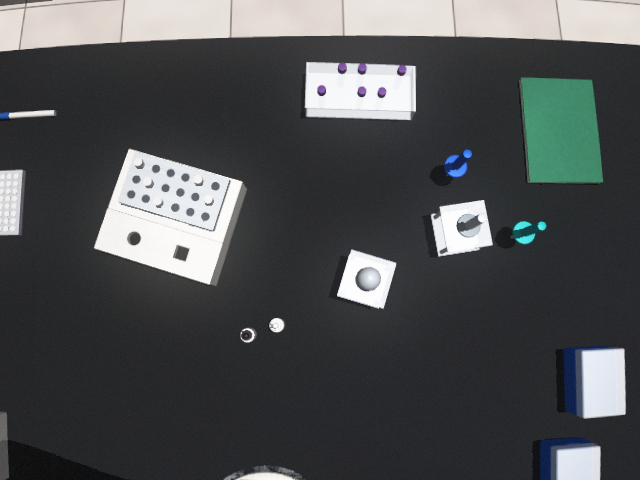

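View pics/scene0.png

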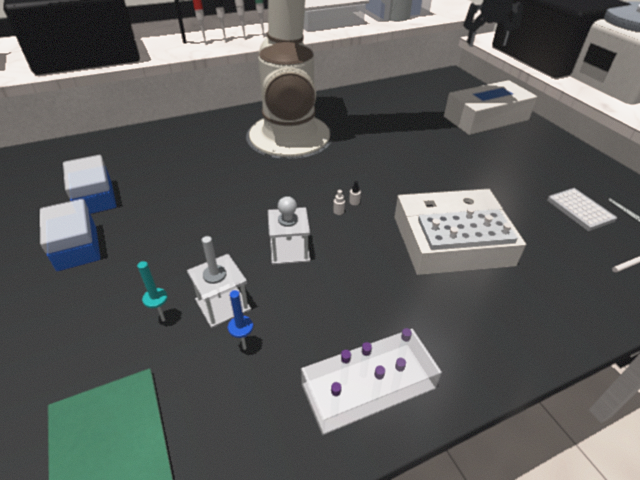

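Top view: candidates for the stylus are the grey tool in a clear stand (468,225), the ball-knob tool (368,279), the blue look-alike (456,165) and the turquoise one (524,232). I choose (468,225): grey, straight handle, in a stand. The round well is at (134,238) and the square one at (181,253). Next I measure these and check a close crop.

```bash
python3 - <<'E'
from h import *
im=bot.camera("top"); m=bot.camera_model("top"); ms=bot.camera_model("scene"); sc=bot.camera("scene")
a=cv2.resize(im[185:270,420:555],None,fx=4,fy=4,interpolation=cv2.INTER_CUBIC)
b=cv2.resize(im[215:275,100:220],None,fx=4,fy=4,interpolation=cv2.INTER_CUBIC)
c=cv2.resize(sc[220:330,130:265],None,fx=4,fy=4,interpolation=cv2.INTER_CUBIC)
H=np.zeros((580,790,3),np.uint8)
a=cv2.resize(im[190:265,425:515],None,fx=4,fy=4);H[:300,:360]=a
b=cv2.resize(im[215:275,105:205],None,fx=4,fy=4);H[310:550,:400]=b
c=cv2.resize(sc[225:325,175:265],None,fx=4,fy=4);H[:400,410:770]=c
cv2.imwrite("pics/crop.png",H)
# wells: dark blobs within deck
g=cv2.cvtColor(im,cv2.COLOR_BGR2GRAY)
for n,(x,y) in dict(round=(134,238),square=(181,253)).items():
    w=(g[y-14:y+14,x-14:x+14]<90).astype(np.uint8)
    k,l,s,ce=cv2.connectedComponentsWithStats(w); i=1+np.argmax(s[1:,4])
    uv=ce[i]+[x-14,y-14]; print(n,uv,s[i],onz(m,uv,.065),onz(m,uv,.053))
for n,uv,z in(("collar",(468,225),.093),("htop",(479,219),.175),("blue",(456,165),.09),("turq",(524,232),.09),("turqtop",(541,226),.17),("ball",(368,279),.15)):
    print(n,onz(m,uv,z))
print("scene collar",onz(ms,(213,273),.093),"htop",onz(ms,(208,240),.175))
for uv in((127,149),(245,183),(215,284),(95,248)): print(onz(m,uv,.065))
E
```

```text
round [134.5 238.5] [10  9 10 12 96] [0.5373901  0.22404295 0.065     ] [0.53890495 0.2280662  0.053     ]
square [181.51260504 253.1092437 ] [  8   8  13  13 119] [0.51071469 0.13869952 0.065     ] [0.51190001 0.14166852 0.053     ]
collar [ 0.55018917 -0.35674993  0.093     ]
htop [ 0.54773741 -0.35271177  0.175     ]
blue [ 0.65647796 -0.34168092  0.09      ]
turq [ 0.53734165 -0.45685875  0.09      ]
turqtop [ 0.53630964 -0.45590365  0.17      ]
ball [ 0.45801036 -0.17782611  0.15      ]
scene collar [ 0.55469181 -0.3624396   0.093     ] htop [ 0.55808058 -0.35870982  0.175     ]
[0.70097501 0.24452659 0.065     ]
[0.63369046 0.02780295 0.065     ]
[0.45649509 0.07910084 0.065     ]
[0.5212243  0.29666015 0.065     ]
```

View pics/crop.png

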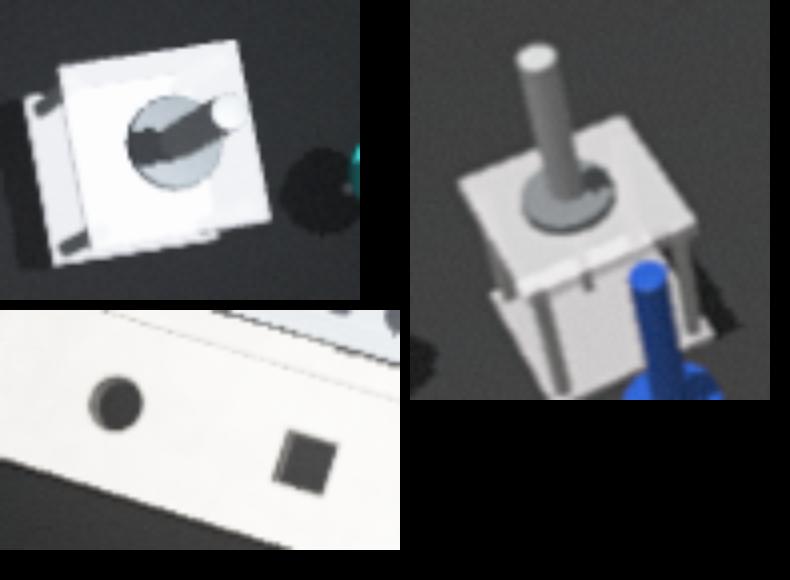

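Crop confirms: grey stylus with flat disc collar and plain handle at (468,225), handle top (482,218), in the clear stand. The round well's centre is at (133.9,238.3), and the square one sits to its right. Stylus axis is about (0.551,-0.357). Moving there at a height above the ball knob.

carry_out(linear=[[0.44, -1, 0.3], [0.44, -1, 0.3], [0.44, -1, 0.3], [0.44, -1, 0.3], [0.44, -1, 0.3], [0.44, -1, 0.3], [0.44, -1, 0.3], [0.44, -1, 0.3], [0.44, -1, 0.3], [0.44, -1, 0.3], [0.44, -1, 0.3], [0.44, -1, 0.3]], rotation=[[0, 0, -0.3], [0, 0, -0.3], [0, 0, -0.3], [0, 0, -0.3], [0, 0, -0.3], [0, 0, -0.3], [0, 0, -0.3], [0, 0, -0.3], [0, 0, -0.3], [0, 0, -0.3], [0, 0, -0.3], [0, 0, -0.3]], grip=[-1, -1, -1, -1, -1, -1, -1, -1, -1, -1, -1, -1])

```text
time: 1.4
ee_pos: [0.2703, 0.2839, 0.2732]
tcp_rot: [180.0, 0.0, 133.7]
wrist_force: [0.4, 1.1, 0.7]
opening: 0.0854
grasp_force: 0.0
```

carry_out(linear=[[0.44, -1, 0], [0.44, -1, 0], [0.44, -1, 0], [0.44, -1, 0], [0.44, -1, 0], [0.44, -1, 0], [0.44, -1, 0], [0.44, -1, 0], [0.44, -1, 0], [0.44, -1, 0], [0.44, -1, 0], [0.44, -1, 0]], rotation=[[0, 0, -0.3], [0, 0, -0.3], [0, 0, -0.3], [0, 0, -0.3], [0, 0, -0.3], [0, 0, -0.3], [0, 0, -0.3], [0, 0, -0.3], [0, 0, -0.3], [0, 0, -0.3], [0, 0, -0.3], [0, 0, -0.3]], grip=[-1, -1, -1, -1, -1, -1, -1, -1, -1, -1, -1, -1])

```text
time: 2.6
ee_pos: [0.3759, 0.0439, 0.273]
tcp_rot: [180.0, 0.0, 104.9]
wrist_force: [0.6, 0.1, 0.3]
opening: 0.0853
grasp_force: 0.0
```

carry_out(linear=[[0.44, -1, 0], [0.44, -1, 0], [0.44, -1, 0], [0.44, -1, 0], [0.44, -1, 0], [0.44, -1, 0], [0.44, -1, 0], [0.44, -1, 0], [0.44, -1, 0], [0.44, -1, 0], [0.44, -1, 0], [0.44, -1, 0]], rotation=[[0, 0, -0.3], [0, 0, -0.3], [0, 0, -0.3], [0, 0, -0.3], [0, 0, -0.3], [0, 0, -0.3], [0, 0, -0.3], [0, 0, -0.3], [0, 0, -0.3], [0, 0, -0.3], [0, 0, -0.3], [0, 0, -0.3]], grip=[-1, -1, -1, -1, -1, -1, -1, -1, -1, -1, -1, -1])

```text
time: 3.8
ee_pos: [0.4816, -0.1961, 0.2728]
tcp_rot: [-180.0, -0.0, 76.1]
wrist_force: [0.1, 0.3, 0.4]
opening: 0.0852
grasp_force: 0.0
```

```bash
python3 - <<'E'
from h import *
im=bot.camera("wrist"); m=bot.camera_model("wrist"); cv2.imwrite("pics/w1.png",im)
o=bot.get_obs(); print(o["time"],o["ee_pos"],o["tcp_rot"],o["q"])
for P in((.55,-.357,.093),(.55,-.357,.175)): print(proj(m,P))
E
```

```text
3.85 [ 0.48245696 -0.19827214  0.27185233] [-1.79963473e+02  4.50579673e-02  7.58891023e+01] [-2.23107598e+01  3.34654085e+00  1.63683336e+01  1.03051520e+02
 -4.98070696e-02  8.18001653e+01]
[420.07814839 333.29185014]
[442.86675544 384.54717662]
```

View pics/w1.png

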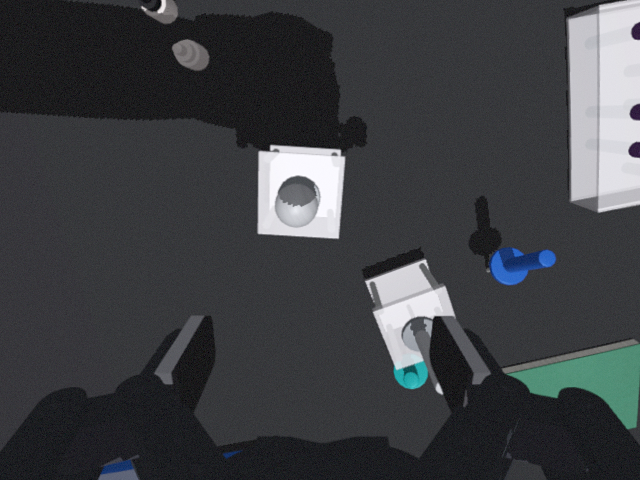

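The wrist view shows the ball tool at (298,200). The stylus collar is at (420,333), where I predicted it. Moving above it.

carry_out(linear=[[0.43, -1, 0], [0.43, -1, 0], [0.43, -1, 0], [0.43, -1, 0], [0.43, -1, 0], [0.43, -1, 0], [0.43, -1, 0], [0.4, -0.9, 0], [0, 0, -1], [0, 0, 0]], rotation=[[0, 0, -0.3], [0, 0, -0.3], [0, 0, -0.3], [0, 0, -0.3], [0, 0, -0.3], [0, 0, -0.3], [0, 0, -0.3], [0, 0, -0.3], [0, 0, 0], [0, 0, 0]], grip=[-1, -1, -1, -1, -1, -1, -1, -1, -1, -1])

```text
time: 4.85
ee_pos: [0.5491, -0.3533, 0.2497]
tcp_rot: [-179.7, 0.0, 57.0]
wrist_force: [-0.6, 1.2, -0.2]
opening: 0.0853
grasp_force: 0.0
```

```bash
python3 - <<'E'
from h import *
im=bot.camera("wrist"); m=bot.camera_model("wrist"); cv2.imwrite("pics/w2.png",im)
o=bot.get_obs(); print(o["time"],o["ee_pos"],o["tcp_rot"],o["q"])
for P in((.55,-.357,.093),(.55,-.357,.175)): print(proj(m,P))
E
```

```text
4.9 [ 0.54900876 -0.35287803  0.25148643] [-1.79817296e+02 -2.65770803e-03  5.69980559e+01] [-3.27327765e+01  2.24100773e+01  3.66620386e+01  1.04434651e+02
  3.51597881e-03  9.02691578e+01]
[326.58881905 215.47659883]
[327.60563245 245.09087204]
```

View pics/w2.png

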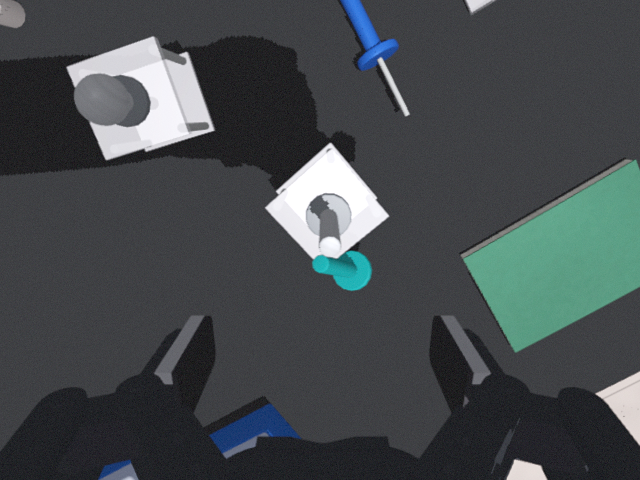

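Wrist view: stylus collar at (328,215) and handle top (331,245), close to the prediction. The turquoise collar at (352,270) looks close, so I'll triangulate it before descending.

```bash
python3 - <<'E'
from h import *
w=bot.camera_model("wrist");t=bot.camera_model("top");s=bot.camera_model("scene")
def tri(obs):
    A=np.zeros((3,3));b=np.zeros(3)
    for m,uv in obs:
        o,d=ray(m,uv); d/=np.linalg.norm(d); P=np.eye(3)-np.outer(d,d); A+=P; b+=P@o
    x=np.linalg.solve(A,b); return x.round(4),[ (proj(m,x)-uv).round(1) for m,uv in obs]
print("turq collar",tri([(w,(352,270)),(t,(524,232)),(s,(153,298))]))
print("turq top",tri([(w,(320,264)),(t,(542,226)),(s,(144,264))]))
print("blue collar",tri([(w,(377,54)),(t,(456,166)),(s,(239,326))]))
print("sty top",tri([(w,(331,245)),(t,(482,218)),(s,(209,239))]))
print("sty collar",tri([(w,(328,215)),(t,(468,225)),(s,(213,273))]))
print(onz(w,(331,245),.175),onz(w,(328,215),.093))
E
```

```text
turq collar (array([ 0.536 , -0.459 ,  0.0496]), [array([14.4, 19. ]), array([-6.7,  3.7]), array([8.2, 0.4])])
turq top (array([ 0.5316, -0.4396,  0.133 ]), [array([40.8, 52.1]), array([-18.7,   6.1]), array([16.9, -2.5])])
blue collar (array([ 0.6604, -0.3206,  0.0756]), [array([33.3, 55.7]), array([-13.7,  -1.1]), array([ 16.2, -11.2])])
sty top (array([ 0.5509, -0.3581,  0.171 ]), [array([-1.5, -1.2]), array([-0.5, -0.6]), array([-1.3, -0. ])])
sty collar (array([ 0.5504, -0.3596,  0.0873]), [array([0.5, 1. ]), array([0.8, 0.3]), array([1.4, 0.1])])
[ 0.55200729 -0.35822211  0.175     ] [ 0.55130003 -0.35731826  0.093     ]
```

The stylus fits well at (0.551,-0.358). The look-alikes don't agree between views, so they have moved. Fresh look.

```bash
python3 - <<'E'
from h import *
a=bot.camera("top")[120:300,320:640];b=bot.camera("scene")[180:400,80:400]
H=np.zeros((600,720,3),np.uint8)
H[:270,:480]=cv2.resize(a,(480,270));H[270:,:480]=cv2.resize(b,(480,330))
cv2.imwrite("pics/c2.png",H)
E
```

```text
(no output)
```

View pics/c2.png

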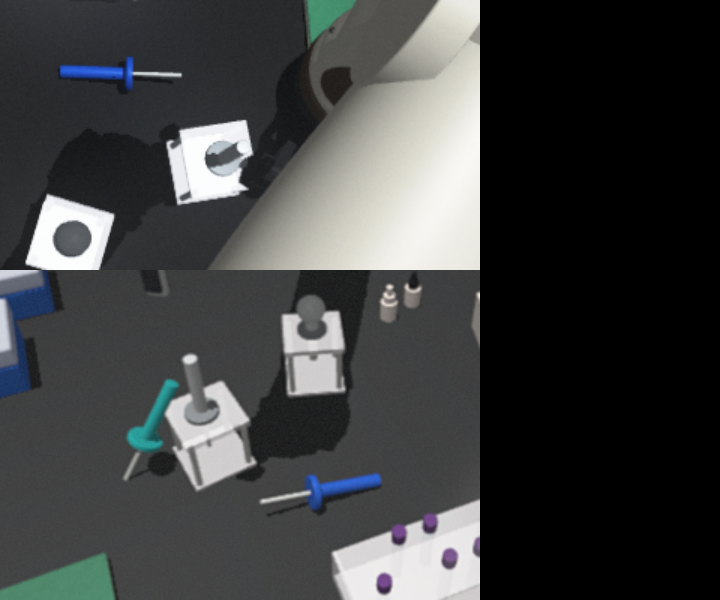

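The blue look-alike has fallen flat on the bench, and the turquoise one now leans against the stylus stand. I'll measure where the turquoise one sits relative to the fingers.

```bash
python3 - <<'E'
from h import *
w=bot.camera_model("wrist");s=bot.camera_model("scene")
im=bot.camera("wrist"); 
def tri(obs):
    A=np.zeros((3,3));b=np.zeros(3)
    for m,uv in obs:
        o,d=ray(m,uv); d/=np.linalg.norm(d); P=np.eye(3)-np.outer(d,d); A+=P; b+=P@o
    x=np.linalg.solve(A,b); return x.round(4),[ (proj(m,x)-uv).round(1) for m,uv in obs]
mask=cv2.inRange(cv2.cvtColor(im,cv2.COLOR_BGR2HSV),(80,120,60),(98,255,255))
x,y,ww,hh=cv2.boundingRect(mask);print("turq box",x,y,ww,hh)
f=lambda X,Y:(80+X/1.5,180+(Y-270)/1.5)
a=tri([(w,(320,264)),(s,f(172,386))]);b=tri([(w,(352,270)),(s,f(145,438))])
print(a,b)
S=np.array([.551,-.358]); u=np.array([.84,-.545]); v=np.array([.545,.84])
for P in(a[0],b[0]): d=P[:2]-S; print("along fingers",d@u,"across",d@v)
print(bot.get_obs()["time"])
E
```

```text
turq box 311 249 60 41
(array([ 0.5253, -0.3854,  0.1154]), [array([-0.2, -1.3]), array([-0.7, -0.2])]) (array([ 0.5359, -0.4309,  0.0538]), [array([-0. , -0.3]), array([-0.1, -0. ])])
along fingers -0.006655000000000024 across -0.03702250000000006
along fingers 0.027046500000000015 across -0.06946550000000001
5.05
```

Turquoise is 37 mm across from the stylus, perpendicular to the fingers' closing line, with its top at z≈0.12. The current yaw clears it. Descending and gripping.

carry_out(linear=[[0.1, -0.25, -1], [0, 0, -1], [0, 0, -1], [0, 0, -1], [0, 0, -1], [0, 0, -1], [0, 0, 0], [0, 0, 0], [0, 0, 0], [0, 0, 0], [0, 0, 0], [0, 0, 0]], rotation=[[0, 0, 0], [0, 0, 0], [0, 0, 0], [0, 0, 0], [0, 0, 0], [0, 0, 0], [0, 0, 0], [0, 0, 0], [0, 0, 0], [0, 0, 0], [0, 0, 0], [0, 0, 0]], grip=[-1, -1, -1, -1, -1, -1, -1, 1, 1, 1, 1, 1], grip_force=50)

```text
time: 6.25
ee_pos: [0.5517, -0.3583, 0.1337]
tcp_rot: [179.9, -0.0, 57.0]
wrist_force: [-1.2, -0.5, 4.1]
opening: 0.0133
grasp_force: 49.9
```

carry_out(linear=[[0, 0, 0], [0, 0, 0], [0, 0, 0], [0, 0, 0]], rotation=[[0, 0, 0], [0, 0, 0], [0, 0, 0], [0, 0, 0]], grip=[1, 1, 1, 1])

```text
time: 6.65
ee_pos: [0.5517, -0.3583, 0.1337]
tcp_rot: [179.9, 0.0, 57.0]
wrist_force: [-0.3, 0.2, 5.6]
opening: 0.0134
grasp_force: 48.9
```

carry_out(linear=[[0, 0, 0.5], [0, 0, 1], [0, 0, 1], [0, 0, 1], [0, 0, 1], [0, 0, 1], [0, 0, 0], [0, 0, 0]], rotation=[[0, 0, 0], [0, 0, 0], [0, 0, 0], [0, 0, 0], [0, 0, 0], [0, 0, 0], [0, 0, 0], [0, 0, 0]], grip=[1, 1, 1, 1, 1, 1, 1, 1])

```text
time: 7.45
ee_pos: [0.5517, -0.3583, 0.2427]
tcp_rot: [180.0, -0.0, 57.0]
wrist_force: [0.2, -0.1, -0.8]
opening: 0.0132
grasp_force: 48.8
```

```bash
python3 - <<'E'
from h import *
im=bot.camera("wrist"); sc=bot.camera("scene"); w=bot.camera_model("wrist")
H=np.zeros((480,800,3),np.uint8)
H[:480,:400]=im[:,120:520]; H[:480,400:]=cv2.resize(sc[130:370,100:300],(400,480)); cv2.imwrite("pics/c3.png",H)
o=bot.get_obs(); print(o["time"],o["ee_pos"],o["tcp_rot"],o["wrist_force"],o["torque"])
E
```

```text
7.55 [ 0.5513223  -0.35804865  0.24160533] [-1.79895236e+02 -2.11773909e-04  5.69938097e+01] [ 0.19528607  0.18038054 -0.19346567] [-0.00657814 -0.0407238  -0.03112561]
```

View pics/c3.png

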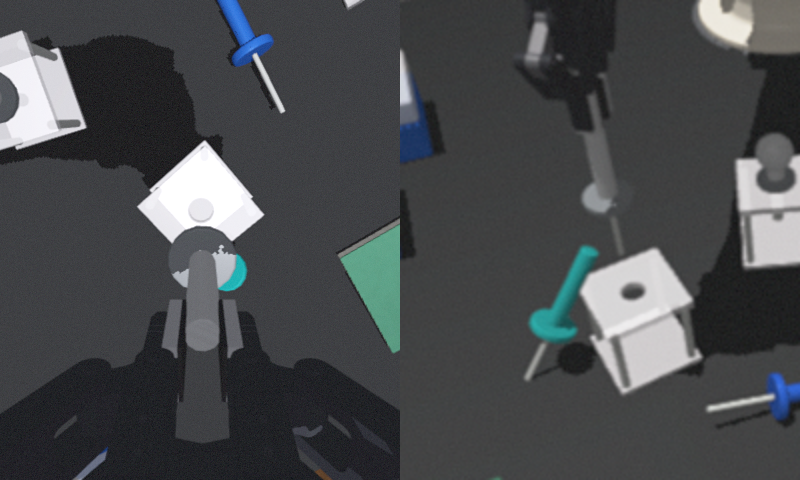

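The stylus is held: wrist collar at (323,258), handle top (322,334), hole (321,209). Scene: collar at (202.5,228.5), tip (211,257.5). Checking its tilt and height in the grip.

```bash
python3 - <<'E'
from h import *
im=bot.camera("wrist"); w=bot.camera_model("wrist");s=bot.camera_model("scene");o=bot.get_obs();print(o["ee_pos"])
def tri(obs):
    A=np.zeros((3,3));b=np.zeros(3)
    for m,uv in obs:
        q,d=ray(m,uv); d/=np.linalg.norm(d); P=np.eye(3)-np.outer(d,d); A+=P; b+=P@q
    x=np.linalg.solve(A,b); return x.round(4),[ (proj(m,x)-uv).round(1) for m,uv in obs]
print("collar",tri([(w,(323,258)),(s,(202.5,228.5))]))
x=o["ee_pos"][0];y=o["ee_pos"][1]
for h in(0,.03,.06,.068): print(h,proj(s,(x,y,.130+h)),proj(w,(x,y,.130+h)))
print("htop proj",[proj(w,(x,y,z)) for z in(.27,.28,.29)])
print("hole",onz(w,(321,209.5),.085), onz(w,(321,209.5),.081),onz(s,(100+232/2,130+291/2),.083))
E
```

```text
[ 0.55124174 -0.3579993   0.24157098]
collar (array([ 0.5496, -0.3609,  0.1937]), [array([0.4, 2.6]), array([1. , 0.3])])
0 [211.68844978 256.3909269 ] [322.9649208  226.88527419]
0.03 [208.86945193 243.84951996] [322.99743779 238.77904808]
0.06 [205.88700831 230.59491154] [323.0375886  253.50956331]
0.068 [205.06222667 226.93193266] [323.0499365  258.04971915]
htop proj [array([323.21133481, 317.83457899]), array([323.24470481, 330.30039329]), array([323.28227396, 344.37943167])]
hole [ 0.55144769 -0.3545411   0.085     ] [ 0.55090789 -0.3553399   0.081     ] [ 0.55319967 -0.35816375  0.083     ]
```

Tip is at TCP z − 0.109, and the tool is near vertical. Carrying it to above the round well (0.538,0.225).

carry_out(linear=[[0, 1, 0], [0, 1, 0], [0, 1, 0], [0, 1, 0], [0, 1, 0], [0, 1, 0], [0, 1, 0], [0, 1, 0], [0, 1, 0], [0, 1, 0], [0, 1, 0], [0, 1, 0]], rotation=[[0, 0, 0], [0, 0, 0], [0, 0, 0], [0, 0, 0], [0, 0, 0], [0, 0, 0], [0, 0, 0], [0, 0, 0], [0, 0, 0], [0, 0, 0], [0, 0, 0], [0, 0, 0]], grip=[1, 1, 1, 1, 1, 1, 1, 1, 1, 1, 1, 1])

```text
time: 8.8
ee_pos: [0.5512, -0.117, 0.2424]
tcp_rot: [-180.0, 0.0, 57.0]
wrist_force: [0.1, -0.1, -1.1]
opening: 0.013
grasp_force: 48.9
```

carry_out(linear=[[-0.05, 1, 0], [-0.05, 1, 0], [-0.05, 1, 0], [-0.05, 1, 0], [-0.05, 1, 0], [-0.05, 1, 0], [-0.05, 1, 0], [-0.05, 1, 0], [-0.05, 1, 0], [-0.05, 1, 0], [-0.05, 1, 0], [-0.05, 1, 0]], rotation=[[0, 0, 0], [0, 0, 0], [0, 0, 0], [0, 0, 0], [0, 0, 0], [0, 0, 0], [0, 0, 0], [0, 0, 0], [0, 0, 0], [0, 0, 0], [0, 0, 0], [0, 0, 0]], grip=[1, 1, 1, 1, 1, 1, 1, 1, 1, 1, 1, 1])

```text
time: 10.0
ee_pos: [0.539, 0.1228, 0.2425]
tcp_rot: [-180.0, 0.0, 57.0]
wrist_force: [0.0, 0.2, -0.9]
opening: 0.0134
grasp_force: 48.9
```

carry_out(linear=[[0, 1, 0], [0, 1, 0], [0, 1, 0], [0, 1, 0], [0, 0.9, 0], [0, 0.25, 0], [0, 0, 0], [0, 0, 0]], rotation=[[0, 0, 0], [0, 0, 0], [0, 0, 0], [0, 0, 0], [0, 0, 0], [0, 0, 0], [0, 0, 0], [0, 0, 0]], grip=[1, 1, 1, 1, 1, 1, 1, 1])

```text
time: 10.8
ee_pos: [0.5395, 0.2243, 0.2429]
tcp_rot: [180.0, 0.0, 57.0]
wrist_force: [-0.3, -0.1, -0.6]
opening: 0.013
grasp_force: 48.9
```

```bash
python3 - <<'E'
from h import *
im=bot.camera("wrist"); sc=bot.camera("scene"); w=bot.camera_model("wrist")
H=np.zeros((480,800,3),np.uint8)
H[:480,:400]=im[:,120:520]; H[:480,400:]=cv2.resize(sc[70:310,360:560],(400,480)); cv2.imwrite("pics/c4.png",H)
o=bot.get_obs(); x,y,z=o["ee_pos"]; print(o["time"],o["ee_pos"],o["tcp_rot"])
print(proj(w,(.538,.225,.065)),proj(w,(x,y,.065)),proj(w,(x,y,z-.109)),proj(w,(.5112,.1393,.065)))
E
```

```text
10.9 [0.53960559 0.22409437 0.24311921] [ 1.79990554e+02 -9.92487242e-04  5.69471339e+01]
[320.54030266 207.36384066] [322.48964402 207.24249086] [322.6496257  227.80905126] [344.54362585 290.51236335]
```

View pics/c4.png

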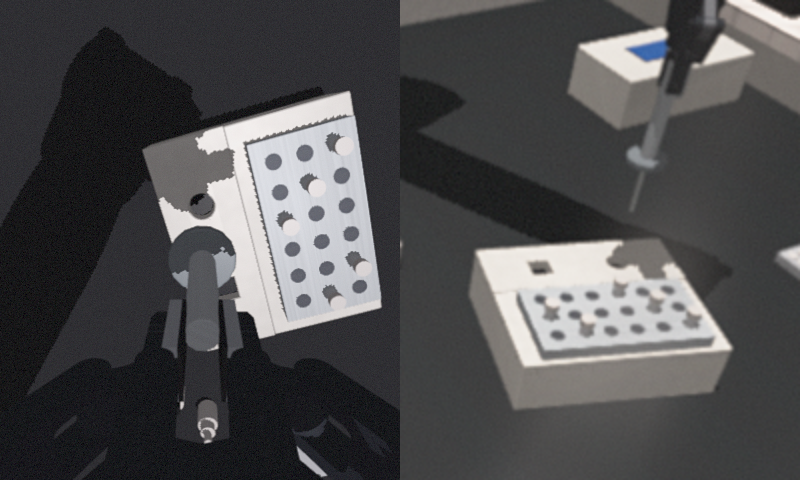

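Wrist view: round well at (322,205), almost exactly under the tool (322.5,207). The square well sits lower right at about (352,288), mostly hidden by the tool. Scene tip at (515.5,175): checking this against the predicted position.

```bash
python3 - <<'E'
from h import *
s=bot.camera_model("scene");x,y,z=bot.get_obs()["ee_pos"]
print([proj(s,(x,y,z-.109+h)).round(1) for h in(0,.064)], proj(s,(x+.005,y,z-.109)), proj(s,(x,y+.005,z-.109)),"seen tip",360+231/2,70+210/2,"collar",360+245/2,70+157/2)
E
```

```text
[array([476.1, 174.2]), array([484. , 148.3])] [477.6412204 175.3960856] [477.99663376 173.64182486] seen tip 475.5 175.0 collar 482.5 148.5
```

Tilt is negligible. Descending to just above the button, then pressing slowly.

carry_out(linear=[[0, 0.05, -1], [0, 0, -1], [0, 0, -1], [0, 0, -0.8], [0, 0, 0], [0, 0, 0]], rotation=[[0, 0, 0], [0, 0, 0], [0, 0, 0], [0, 0, 0], [0, 0, 0], [0, 0, 0]], grip=[1, 1, 1, 1, 1, 1])

```text
time: 11.5
ee_pos: [0.5396, 0.2253, 0.1675]
tcp_rot: [180.0, -0.0, 57.0]
wrist_force: [0.3, -0.4, 0.6]
opening: 0.0131
grasp_force: 48.9
```

carry_out(linear=[[0, 0, -0.1], [0, 0, -0.1], [0, 0, -0.1], [0, 0, 0]], rotation=[[0, 0, 0], [0, 0, 0], [0, 0, 0], [0, 0, 0]], grip=[1, 1, 1, 1])

```text
time: 11.9
ee_pos: [0.5397, 0.2258, 0.1611]
tcp_rot: [180.0, -0.0, 57.0]
wrist_force: [0.6, 0.0, 1.1]
opening: 0.0131
grasp_force: 49.0
```

carry_out(linear=[[0, 0, -0.1], [0, 0, -0.1], [0, 0, 0]], rotation=[[0, 0, 0], [0, 0, 0], [0, 0, 0]], grip=[1, 1, 1])

```text
time: 12.2
ee_pos: [0.5396, 0.2259, 0.1571]
tcp_rot: [180.0, -0.0, 57.0]
wrist_force: [0.3, -0.9, 3.6]
opening: 0.0134
grasp_force: 49.3
```

carry_out(linear=[[0, 0, -0.05], [0, 0, -0.05], [0, 0, 0]], rotation=[[0, 0, 0], [0, 0, 0], [0, 0, 0]], grip=[1, 1, 1])

```text
time: 12.5
ee_pos: [0.54, 0.2261, 0.1562]
tcp_rot: [179.9, -0.1, 57.0]
wrist_force: [-0.2, -0.5, 9.2]
opening: 0.0131
grasp_force: 49.8
```

Force is past 5 N, so the button is on its hard stop. Adding a little more, then holding.

carry_out(linear=[[0, 0, -0.05], [0, 0, 0], [0, 0, 0], [0, 0, 0], [0, 0, 0], [0, 0, 0], [0, 0, 0], [0, 0, 0]], rotation=[[0, 0, 0], [0, 0, 0], [0, 0, 0], [0, 0, 0], [0, 0, 0], [0, 0, 0], [0, 0, 0], [0, 0, 0]], grip=[1, 1, 1, 1, 1, 1, 1, 1])

```text
time: 13.3
ee_pos: [0.5403, 0.2262, 0.1561]
tcp_rot: [179.9, -0.2, 57.0]
wrist_force: [0.1, 0.8, 13.6]
opening: 0.0131
grasp_force: 50.2
```

carry_out(linear=[[0, 0, 0.5], [0, 0, 1], [0, 0, 1], [0, 0, 1], [0, 0, 0.9], [0, 0, 0]], rotation=[[0, 0, 0], [0, 0, 0], [0, 0, 0], [0, 0, 0], [0, 0, 0], [0, 0, 0]], grip=[1, 1, 1, 1, 1, 1])

```text
time: 13.9
ee_pos: [0.5401, 0.2261, 0.2441]
tcp_rot: [179.9, -0.1, 57.0]
wrist_force: [0.7, 0.3, -1.4]
opening: 0.0131
grasp_force: 48.9
```

carry_out(linear=[[0, -1, 0], [0, -1, 0], [0, -1, 0], [0, -1, 0], [0, -1, 0], [0, -1, 0], [0, -1, 0], [0, -1, 0], [0, -1, 0], [0, -1, 0], [0, -1, 0], [0, -1, 0]], rotation=[[0, 0, 0], [0, 0, 0], [0, 0, 0], [0, 0, 0], [0, 0, 0], [0, 0, 0], [0, 0, 0], [0, 0, 0], [0, 0, 0], [0, 0, 0], [0, 0, 0], [0, 0, 0]], grip=[1, 1, 1, 1, 1, 1, 1, 1, 1, 1, 1, 1])

```text
time: 15.1
ee_pos: [0.5391, -0.0149, 0.2405]
tcp_rot: [-179.9, 0.1, 57.0]
wrist_force: [0.1, -0.1, -0.4]
opening: 0.0131
grasp_force: 48.9
```

carry_out(linear=[[0.05, -1, 0], [0.05, -1, 0], [0.05, -1, 0], [0.05, -1, 0], [0.05, -1, 0], [0.05, -1, 0], [0.05, -1, 0], [0.05, -1, 0], [0.05, -1, 0], [0.05, -1, 0], [0.05, -1, 0], [0.05, -1, 0]], rotation=[[0, 0, 0], [0, 0, 0], [0, 0, 0], [0, 0, 0], [0, 0, 0], [0, 0, 0], [0, 0, 0], [0, 0, 0], [0, 0, 0], [0, 0, 0], [0, 0, 0], [0, 0, 0]], grip=[1, 1, 1, 1, 1, 1, 1, 1, 1, 1, 1, 1])

```text
time: 16.3
ee_pos: [0.5513, -0.255, 0.2406]
tcp_rot: [-179.9, 0.0, 57.0]
wrist_force: [0.0, 0.3, -1.6]
opening: 0.0132
grasp_force: 48.9
```

carry_out(linear=[[0, -1, 0], [0, -1, 0], [0, -1, 0], [0, -1, 0], [0, -1, 0], [0, -0.2, 0], [0, 0, 0], [0, 0, 0]], rotation=[[0, 0, 0], [0, 0, 0], [0, 0, 0], [0, 0, 0], [0, 0, 0], [0, 0, 0], [0, 0, 0], [0, 0, 0]], grip=[1, 1, 1, 1, 1, 1, 1, 1])

```text
time: 17.1
ee_pos: [0.5516, -0.3578, 0.2418]
tcp_rot: [-180.0, -0.0, 57.0]
wrist_force: [-0.1, -0.3, -0.3]
opening: 0.0129
grasp_force: 48.9
```

```bash
python3 - <<'E'
from h import *
im=bot.camera("wrist"); sc=bot.camera("scene"); w=bot.camera_model("wrist");s=bot.camera_model("scene")
H=np.zeros((480,800,3),np.uint8)
H[:480,:400]=im[:,120:520]; H[:480,400:]=cv2.resize(sc[130:370,100:300],(400,480)); cv2.imwrite("pics/c5.png",H)
o=bot.get_obs(); x,y,z=o["ee_pos"]; print(o["time"],o["ee_pos"],o["tcp_rot"],o["wrist_force"])
print([proj(s,(x,y,z-.109+h)).round(1) for h in(0,.064)],proj(w,(x,y,z-.045)),"hole",proj(w,(.5515,-.357,.085)))
E
```

```text
17.2 [ 0.55164717 -0.35745976  0.24220045] [ 1.79992808e+02 -6.44319529e-03  5.70403375e+01] [0.23569966 0.24497025 0.09784835]
[array([211.8, 255.1]), array([205.5, 227.4])] [322.88296283 257.24201425] hole [322.11935168 212.33214417]
```

View pics/c5.png

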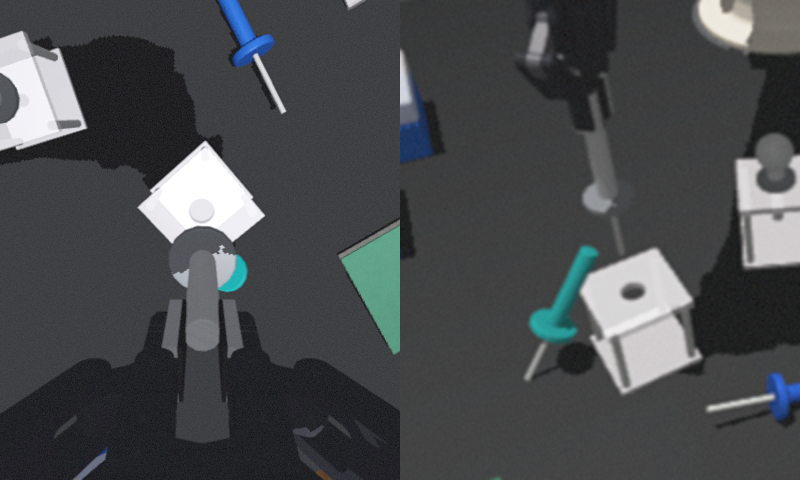

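The view matches the one after the lift: collar at (323,258), hole at (321,210), turquoise unmoved. Lowering into the stand.

carry_out(linear=[[0, 0, -1], [0, 0, -1], [0, 0, -1], [0, 0, -1], [0, 0, -1], [0, 0, -0.2], [0, 0, 0], [0, 0, 0]], rotation=[[0, 0, 0], [0, 0, 0], [0, 0, 0], [0, 0, 0], [0, 0, 0], [0, 0, 0], [0, 0, 0], [0, 0, 0]], grip=[1, 1, 1, 1, 1, 1, 1, 1])

```text
time: 18.0
ee_pos: [0.552, -0.3581, 0.1394]
tcp_rot: [179.9, -0.0, 57.0]
wrist_force: [0.2, 0.2, -0.0]
opening: 0.0133
grasp_force: 48.9
```

carry_out(linear=[[0, 0, -0.1], [0, 0, -0.1], [0, 0, 0]], rotation=[[0, 0, 0], [0, 0, 0], [0, 0, 0]], grip=[1, 1, 1])

```text
time: 18.3
ee_pos: [0.5516, -0.3582, 0.134]
tcp_rot: [180.0, -0.0, 57.0]
wrist_force: [-0.4, 0.5, -0.6]
opening: 0.0132
grasp_force: 48.9
```

carry_out(linear=[[0, 0, -0.1], [0, 0, 0]], rotation=[[0, 0, 0], [0, 0, 0]], grip=[1, 1])

```text
time: 18.5
ee_pos: [0.5519, -0.3584, 0.1337]
tcp_rot: [179.9, -0.0, 57.0]
wrist_force: [-1.9, 0.7, 7.6]
opening: 0.0132
grasp_force: 49.7
```

The collar is seated. Releasing gently, then rising.

carry_out(linear=[[0, 0, 0.05], [0, 0, 0], [0, 0, 0], [0, 0, 0], [0, 0, 0], [0, 0, 0], [0, 0, 0], [0, 0, 0], [0, 0, 0], [0, 0, 0], [0, 0, 0], [0, 0, 0]], rotation=[[0, 0, 0], [0, 0, 0], [0, 0, 0], [0, 0, 0], [0, 0, 0], [0, 0, 0], [0, 0, 0], [0, 0, 0], [0, 0, 0], [0, 0, 0], [0, 0, 0], [0, 0, 0]], grip=[1, 0.6, 0.5, 0.4, 0.3, 0.2, 0, -0.2, -0.4, -0.5, -0.5, -0.5])

```text
time: 19.7
ee_pos: [0.5515, -0.3582, 0.133]
tcp_rot: [180.0, -0.0, 57.0]
wrist_force: [0.1, 0.5, -0.1]
opening: 0.0641
grasp_force: 0.0
```

carry_out(linear=[[0, 0, 0.3], [0, 0, 0.7], [0, 0, 1], [0, 0, 1], [0, 0, 1], [0, 0, 1], [0, 0, 1], [0, 0, 0], [0, 0, 0], [0, 0, 0]], rotation=[[0, 0, 0], [0, 0, 0], [0, 0, 0], [0, 0, 0], [0, 0, 0], [0, 0, 0], [0, 0, 0], [0, 0, 0], [0, 0, 0], [0, 0, 0]], grip=[-0.5, -0.5, -0.5, -0.5, -0.5, -0.5, -0.5, -0.5, -0.5, -0.5])

```text
time: 20.7
ee_pos: [0.5514, -0.3581, 0.2519]
tcp_rot: [-179.9, -0.0, 57.0]
wrist_force: [0.2, -0.6, 0.5]
opening: 0.0642
grasp_force: 0.0
```

```bash
python3 - <<'E'
from h import *
im=bot.camera("wrist"); sc=bot.camera("scene"); s=bot.camera_model("scene"); w=bot.camera_model("wrist")
H=np.zeros((480,800,3),np.uint8)
H[:480,:400]=im[:,120:520]; H[:480,400:]=cv2.resize(sc[130:370,100:300],(400,480)); cv2.imwrite("pics/c6.png",H)
o=bot.get_obs(); print(o["time"],o["ee_pos"],o["wrist_force"],o["opening"])
for z in(.093,.175): print(proj(w,(.5515,-.358,z)),proj(s,(.5515,-.358,z)))
E
```

```text
20.8 [ 0.55128363 -0.35801726  0.25189658] [-0.08602121 -1.10353366  0.02406015] 0.06402098964133829
[323.07802867 212.03256001] [214.99665441 271.05711535]
[323.24343384 240.69490566] [207.43769907 237.411654  ]
```

View pics/c6.png

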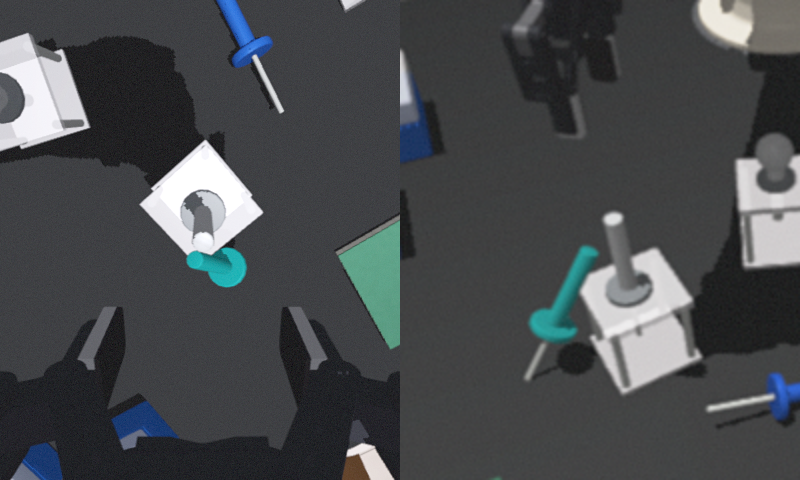

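The stylus stands upright in its stand (wrist collar (323,211), handle top (323,241), both as predicted), and the gripper is clear. Handing in.

```bash
python3 -c "
from workcell import bot; print(bot.job_done())"
```

```text
the job is handed in; nothing more can be done
None
```

I pressed the round button to its stop and held it there for over half a second, put the stylus back upright in its own stand with the gripper clear, and handed the job in; no verdict came back. The blue and turquoise look-alikes fell over on their own, and I never touched them.

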